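# Load the glaze test tiles into the kiln rack in order

## Robot

A 6-joint arm with a two-finger parallel gripper is mounted at the origin on the work surface. World frame = base frame: x ahead of the robot, y to its left, z up, the work surface at z = 0. Lengths are in m, angles in rad, forces in N, time in s.
With the tool pointing down it reaches from about 0.35 to 0.8 m from the base axis. Payload 7.3 kg.
Tool frame: the origin (TCP) lies between the finger pads; the fingertips stand 8 mm ahead of it and the grasp point (between the pads) lies 11 mm behind it; z points along the fingers, y is the line along which they close (so a half turn about z gives the same grasp; the last joint's range is limited). The gripper opens to 85 mm and grips with 20 to 120 N. Pads are 22 mm wide; open, the fingers measure 114 mm over their backs; the gripper's body (76 mm by 85 mm) begins 54 mm behind the grasp point. The pads swing forward as they close: fully open they stand 13 mm farther back than shut.
Start: joints at [-1.366, 0.342, 1.524, -0, 1.275, -0.146], TCP at [0.18, -0.493, 0.239] pointing down, gripper open.
Joint ranges: [-2.53, 2.53], [-0.77, 2.02], [0.04, 2.7], [-1, 4.14], [0.28, 2.66], [-3.11, 3.11]. Speed limits (rad/s): [2.57, 2.57, 3.14, 3.14, 3.14, 3.14].

## Interface

Orientations are given as a rotation vector (axis times angle).
In Python, from station import get_obs, grab_frame, camera_model, finish_job gives the robot as it stands. The module is installed in compiled form; this text tells all that it offers.
- The arm moves only by the tool carry_out, never from a script. Its argument "rows" is a list of rows, each a list of 7 numbers: the shift along the tool's x, y, z in cm, then the turn, a rotation vector about the tool's x, y, z in degrees, then the opening, from -1 (shut) to 1 (fully open). In form: [[x, y, z, rx, ry, rz, gripper], ...]. A call has 1 to 12 rows; each row is the pose to reach, as a shift and turn from the pose commanded when the call began, along the tool's axes at that moment; what a row does not reach only later rows make up. A row lasts 1/10 s, in which the tool goes at most 50 mm and 8.59 degrees, less where a joint would pass 70% of its speed; a pose out of reach is approached as far as the arm can. A call with a gripper value outside its range is refused whole. The fingers move at their own pace and stop on an object; "force" is the grip in N (left out, the last holds). Time passes only in rows, so rows that repeat a pose let the fingers close. It gives the time, the measured TCP pose, the force, the opening and the grip force at its end, in the units of the state.
- get_obs(): the state, without advancing time (a new reading comes with each control period).
- grab_frame(name): name is "scene" or "top" or "wrist"; returns (picture, depth): 420x560x3 uint8, red, green, blue; 420x560 float32, m along the optical axis (not along the pixel's ray), 0 where there is no reading.
- camera_model(name): a dict with "camera_matrix" (3x3 intrinsics, pixels), "camera_from_world" (4x4, takes a point from world to camera coordinates). Camera axes: x right, y up, looking along -z (the intrinsics and any distortion apply to the point x, -y, -z); pixel columns grow to the right and rows downward; lengths in m; the calibration is good to about 2 mm. A picture is of the moment at which its call begins: read the wrist's pose just before it. camera_model takes no time and is no camera call; for the wrist camera it gives the pose at the moment of the call.
- finish_job(): hands the job in; it is judged then, once.
The state is a dict: "time": time; "qpos": joint angles; "joint_vel": joint speeds; "tau": joint torques, N m; "position": TCP position; "orientation": TCP orientation; "force": force on the tool from outside, world axes, zero at the start; "torque": the same for the moment, N m; "grip_width": opening from 0.0 (shut) to 1.0 (fully open); "grasp_force": force on a finger pad.
Only numpy, scipy, OpenCV 4.12 (cv2) and the standard library are available. Lean on these libraries where they do the work, as an engineer would, in place of code of your own. Each camera call takes 0.05 s, during which the arm holds its last target. There are 200 camera calls.

## Task

Four glazed test tiles stand on the wooden drying rack, each beside the jar of its own glaze. Move them to the sand-coloured kiln rack without losing the order of the row: the tile from the left-hand end of the drying rack, as seen from the robot, goes into the end place by the cone pack, its neighbour into the next place, and so on to the tile from the right-hand end, which goes farthest from the cone pack. Set each one down on its foot without dropping it, in the middle of its place and square between the ribs, and never knock one over.

Things in the scene. Friction and masses are not known exactly. Their poses are not given: they have to be found in the camera images.
- tile_red: red test tile, loose, upside-down T, 90 g: foot 40 (x) x 44 (y) x 9 mm, on its middle an upright wall 10 mm thick (x), 44 wide (y); 80 mm high in all. Top 26 mm bare pale clay, red stripe on the top edge. Origin: centre of the underside, on the drying deck 30 mm above the bench; z up, y roughly along the row (within 6 degrees). Faces alike. Grip the wall's 10 mm from above.
- tile_blue: blue test tile, loose, upside-down T, 90 g: foot 40 (x) x 44 (y) x 9 mm, on its middle an upright wall 10 mm thick (x), 44 wide (y); 80 mm high in all. Top 26 mm bare pale clay, blue stripe on the top edge. Origin: centre of the underside, on the drying deck 30 mm above the bench; z up, y roughly along the row (within 6 degrees). Faces alike. Grip the wall's 10 mm from above.
- tile_green: green test tile, loose, upside-down T, 90 g: foot 40 (x) x 44 (y) x 9 mm, on its middle an upright wall 10 mm thick (x), 44 wide (y); 80 mm high in all. Top 26 mm bare pale clay, green stripe on the top edge. Origin: centre of the underside, on the drying deck 30 mm above the bench; z up, y roughly along the row (within 6 degrees). Faces alike. Grip the wall's 10 mm from above.
- tile_yellow: yellow test tile, loose, upside-down T, 90 g: foot 40 (x) x 44 (y) x 9 mm, on its middle an upright wall 10 mm thick (x), 44 wide (y); 80 mm high in all. Top 26 mm bare pale clay, yellow stripe on the top edge. Origin: centre of the underside, on the drying deck 30 mm above the bench; z up, y roughly along the row (within 6 degrees). Faces alike. Grip the wall's 10 mm from above.
- jar_red: closed red glaze jar, white band, 55 mm wide, 58 high, fixed on the robot's side of the wooden drying rack (dividers 10 mm above its deck). Origin: centre of underside, 30 mm above the bench; y along the row of jars, left seen from the robot. Jars are 70 mm apart; its tile starts about 86 mm along +x, away from the robot. Jars stay, so they record the order.
- jar_blue: closed blue glaze jar, white band, 55 mm wide, 58 high, fixed on the robot's side of the wooden drying rack (dividers 10 mm above its deck). Origin: centre of underside, 30 mm above the bench; y along the row of jars, left seen from the robot. Jars are 70 mm apart; its tile starts about 86 mm along +x, away from the robot. Jars stay, so they record the order.
- jar_green: closed green glaze jar, white band, 55 mm wide, 58 high, fixed on the robot's side of the wooden drying rack (dividers 10 mm above its deck). Origin: centre of underside, 30 mm above the bench; y along the row of jars, left seen from the robot. Jars are 70 mm apart; its tile starts about 86 mm along +x, away from the robot. Jars stay, so they record the order.
- jar_yellow: closed yellow glaze jar, white band, 55 mm wide, 58 high, fixed on the robot's side of the wooden drying rack (dividers 10 mm above its deck). Origin: centre of underside, 30 mm above the bench; y along the row of jars, left seen from the robot. Jars are 70 mm apart; its tile starts about 86 mm along +x, away from the robot. Jars stay, so they record the order.
- kiln_rack: sand-coloured ribbed slab, fixed, 160 (x) x 300 (y) mm, deck 30 mm above the bench. Origin: on the bench under the middle of the row; x away from the robot, y left along the row. Ribs 6 mm thick, 10 high, x -33 to 33, at y -140, -70, 0, 70, 140 part 4 places, centres x 0, y 105, 35, -35, -105. Near corners: cone pack and a round prop 45 mm high. Left or right of the drying rack.
- cone_pack: brick-red clay bar 24 (x) x 56 (y) x 14 mm with three small pale cones, 56 mm high in all, fixed on the kiln rack's deck. Origin: centre of its underside, 90 mm on the robot's side of the centre of one end place (x -90, y 105 or -105 mm in the kiln rack's frame): that is the first place.

How it is judged:
At the end, for the whole second after the job is handed in: Counting from the cone pack's end, the tiles stand in the left-to-right order of their jars, one per place: upright within 6 degrees, on the deck (4 mm), within 12 mm along and 13 mm across the row of the place's centre, square within 15 degrees, released, at rest (((y of any of jar_blue, jar_green, jar_yellow in the frame of jar_red below -0.175 m and y of cone_pack in the frame of kiln_rack above 0 m and y of tile_red in the frame of kiln_rack between 0.093 and 0.117 m) or (y of any of jar_blue, jar_green, jar_yellow in the frame of jar_red below -0.175 m and y of cone_pack in the frame of kiln_rack below 0 m and y of tile_red in the frame of kiln_rack between -0.117 and -0.093 m) or (y of any of jar_blue, jar_green, jar_yellow in the frame of jar_red below -0.105 m and y of each of jar_blue, jar_green, jar_yellow in the frame of jar_red above -0.175 m and y of cone_pack in the frame of kiln_rack above 0 m and y of tile_red in the frame of kiln_rack between 0.023 and 0.047 m) or (y of any of jar_blue, jar_green, jar_yellow in the frame of jar_red below -0.105 m and y of each of jar_blue, jar_green, jar_yellow in the frame of jar_red above -0.175 m and y of cone_pack in the frame of kiln_rack below 0 m and y of tile_red in the frame of kiln_rack between -0.047 and -0.023 m) or (y of any of jar_blue, jar_green, jar_yellow in the frame of jar_red below -0.035 m and y of each of jar_blue, jar_green, jar_yellow in the frame of jar_red above -0.105 m and y of cone_pack in the frame of kiln_rack above 0 m and y of tile_red in the frame of kiln_rack between -0.047 and -0.023 m) or (y of any of jar_blue, jar_green, jar_yellow in the frame of jar_red below -0.035 m and y of each of jar_blue, jar_green, jar_yellow in the frame of jar_red above -0.105 m and y of cone_pack in the frame of kiln_rack below 0 m and y of tile_red in the frame of kiln_rack between 0.023 and 0.047 m) or (y of each of jar_blue, jar_green, jar_yellow in the frame of jar_red above -0.035 m and y of cone_pack in the frame of kiln_rack above 0 m and y of tile_red in the frame of kiln_rack between -0.117 and -0.093 m) or (y of each of jar_blue, jar_green, jar_yellow in the frame of jar_red above -0.035 m and y of cone_pack in the frame of kiln_rack below 0 m and y of tile_red in the frame of kiln_rack between 0.093 and 0.117 m)) and x of tile_red in the frame of kiln_rack between -0.013 and 0.013 m and z of tile_red in the frame of kiln_rack between 0.026 and 0.034 m and angle between each of tile_red, tile_blue, tile_green, tile_yellow's own z axis and vertical below 0.1 rad and angle between the y axis of each of tile_red, tile_blue, tile_green, tile_yellow and the y axis of kiln_rack, either way round below 0.26 rad and linear speed of each of tile_red, tile_blue, tile_green, tile_yellow below 0.02 m/s and angular speed of each of tile_red, tile_blue, tile_green, tile_yellow below 0.2 rad/s and contact force between each of tile_red, tile_blue, tile_green, tile_yellow and the fingers below 0.05 N and ((y of any of jar_red, jar_green, jar_yellow in the frame of jar_blue below -0.175 m and y of cone_pack in the frame of kiln_rack above 0 m and y of tile_blue in the frame of kiln_rack between 0.093 and 0.117 m) or (y of any of jar_red, jar_green, jar_yellow in the frame of jar_blue below -0.175 m and y of cone_pack in the frame of kiln_rack below 0 m and y of tile_blue in the frame of kiln_rack between -0.117 and -0.093 m) or (y of any of jar_red, jar_green, jar_yellow in the frame of jar_blue below -0.105 m and y of each of jar_red, jar_green, jar_yellow in the frame of jar_blue above -0.175 m and y of cone_pack in the frame of kiln_rack above 0 m and y of tile_blue in the frame of kiln_rack between 0.023 and 0.047 m) or (y of any of jar_red, jar_green, jar_yellow in the frame of jar_blue below -0.105 m and y of each of jar_red, jar_green, jar_yellow in the frame of jar_blue above -0.175 m and y of cone_pack in the frame of kiln_rack below 0 m and y of tile_blue in the frame of kiln_rack between -0.047 and -0.023 m) or (y of any of jar_red, jar_green, jar_yellow in the frame of jar_blue below -0.035 m and y of each of jar_red, jar_green, jar_yellow in the frame of jar_blue above -0.105 m and y of cone_pack in the frame of kiln_rack above 0 m and y of tile_blue in the frame of kiln_rack between -0.047 and -0.023 m) or (y of any of jar_red, jar_green, jar_yellow in the frame of jar_blue below -0.035 m and y of each of jar_red, jar_green, jar_yellow in the frame of jar_blue above -0.105 m and y of cone_pack in the frame of kiln_rack below 0 m and y of tile_blue in the frame of kiln_rack between 0.023 and 0.047 m) or (y of each of jar_red, jar_green, jar_yellow in the frame of jar_blue above -0.035 m and y of cone_pack in the frame of kiln_rack above 0 m and y of tile_blue in the frame of kiln_rack between -0.117 and -0.093 m) or (y of each of jar_red, jar_green, jar_yellow in the frame of jar_blue above -0.035 m and y of cone_pack in the frame of kiln_rack below 0 m and y of tile_blue in the frame of kiln_rack between 0.093 and 0.117 m)) and x of tile_blue in the frame of kiln_rack between -0.013 and 0.013 m and z of tile_blue in the frame of kiln_rack between 0.026 and 0.034 m and ((y of any of jar_red, jar_blue, jar_yellow in the frame of jar_green below -0.175 m and y of cone_pack in the frame of kiln_rack above 0 m and y of tile_green in the frame of kiln_rack between 0.093 and 0.117 m) or (y of any of jar_red, jar_blue, jar_yellow in the frame of jar_green below -0.175 m and y of cone_pack in the frame of kiln_rack below 0 m and y of tile_green in the frame of kiln_rack between -0.117 and -0.093 m) or (y of any of jar_red, jar_blue, jar_yellow in the frame of jar_green below -0.105 m and y of each of jar_red, jar_blue, jar_yellow in the frame of jar_green above -0.175 m and y of cone_pack in the frame of kiln_rack above 0 m and y of tile_green in the frame of kiln_rack between 0.023 and 0.047 m) or (y of any of jar_red, jar_blue, jar_yellow in the frame of jar_green below -0.105 m and y of each of jar_red, jar_blue, jar_yellow in the frame of jar_green above -0.175 m and y of cone_pack in the frame of kiln_rack below 0 m and y of tile_green in the frame of kiln_rack between -0.047 and -0.023 m) or (y of any of jar_red, jar_blue, jar_yellow in the frame of jar_green below -0.035 m and y of each of jar_red, jar_blue, jar_yellow in the frame of jar_green above -0.105 m and y of cone_pack in the frame of kiln_rack above 0 m and y of tile_green in the frame of kiln_rack between -0.047 and -0.023 m) or (y of any of jar_red, jar_blue, jar_yellow in the frame of jar_green below -0.035 m and y of each of jar_red, jar_blue, jar_yellow in the frame of jar_green above -0.105 m and y of cone_pack in the frame of kiln_rack below 0 m and y of tile_green in the frame of kiln_rack between 0.023 and 0.047 m) or (y of each of jar_red, jar_blue, jar_yellow in the frame of jar_green above -0.035 m and y of cone_pack in the frame of kiln_rack above 0 m and y of tile_green in the frame of kiln_rack between -0.117 and -0.093 m) or (y of each of jar_red, jar_blue, jar_yellow in the frame of jar_green above -0.035 m and y of cone_pack in the frame of kiln_rack below 0 m and y of tile_green in the frame of kiln_rack between 0.093 and 0.117 m)) and x of tile_green in the frame of kiln_rack between -0.013 and 0.013 m and z of tile_green in the frame of kiln_rack between 0.026 and 0.034 m and ((y of any of jar_red, jar_blue, jar_green in the frame of jar_yellow below -0.175 m and y of cone_pack in the frame of kiln_rack above 0 m and y of tile_yellow in the frame of kiln_rack between 0.093 and 0.117 m) or (y of any of jar_red, jar_blue, jar_green in the frame of jar_yellow below -0.175 m and y of cone_pack in the frame of kiln_rack below 0 m and y of tile_yellow in the frame of kiln_rack between -0.117 and -0.093 m) or (y of any of jar_red, jar_blue, jar_green in the frame of jar_yellow below -0.105 m and y of each of jar_red, jar_blue, jar_green in the frame of jar_yellow above -0.175 m and y of cone_pack in the frame of kiln_rack above 0 m and y of tile_yellow in the frame of kiln_rack between 0.023 and 0.047 m) or (y of any of jar_red, jar_blue, jar_green in the frame of jar_yellow below -0.105 m and y of each of jar_red, jar_blue, jar_green in the frame of jar_yellow above -0.175 m and y of cone_pack in the frame of kiln_rack below 0 m and y of tile_yellow in the frame of kiln_rack between -0.047 and -0.023 m) or (y of any of jar_red, jar_blue, jar_green in the frame of jar_yellow below -0.035 m and y of each of jar_red, jar_blue, jar_green in the frame of jar_yellow above -0.105 m and y of cone_pack in the frame of kiln_rack above 0 m and y of tile_yellow in the frame of kiln_rack between -0.047 and -0.023 m) or (y of any of jar_red, jar_blue, jar_green in the frame of jar_yellow below -0.035 m and y of each of jar_red, jar_blue, jar_green in the frame of jar_yellow above -0.105 m and y of cone_pack in the frame of kiln_rack below 0 m and y of tile_yellow in the frame of kiln_rack between 0.023 and 0.047 m) or (y of each of jar_red, jar_blue, jar_green in the frame of jar_yellow above -0.035 m and y of cone_pack in the frame of kiln_rack above 0 m and y of tile_yellow in the frame of kiln_rack between -0.117 and -0.093 m) or (y of each of jar_red, jar_blue, jar_green in the frame of jar_yellow above -0.035 m and y of cone_pack in the frame of kiln_rack below 0 m and y of tile_yellow in the frame of kiln_rack between 0.093 and 0.117 m)) and x of tile_yellow in the frame of kiln_rack between -0.013 and 0.013 m and z of tile_yellow in the frame of kiln_rack between 0.026 and 0.034 m); the robot touches nothing.
It fails at once if a test tile is knocked or tipped over (leans more than 35 degrees) (angle between any of tile_red, tile_blue, tile_green, tile_yellow's own z axis and vertical above 0.61 rad).
It fails at once if a test tile is dropped or thrown (moves faster than 0.6 m/s while nothing of the robot touches it, a fall of about 2 cm) ((linear speed of tile_red above 0.6 m/s and contact force between tile_red and the fingers below 0.02 N and contact force between tile_red and the arm below 0.02 N) or (linear speed of tile_blue above 0.6 m/s and contact force between tile_blue and the fingers below 0.02 N and contact force between tile_blue and the arm below 0.02 N) or (linear speed of tile_green above 0.6 m/s and contact force between tile_green and the fingers below 0.02 N and contact force between tile_green and the arm below 0.02 N) or (linear speed of tile_yellow above 0.6 m/s and contact force between tile_yellow and the fingers below 0.02 N and contact force between tile_yellow and the arm below 0.02 N)).
It also fails if it takes over 102 s, if anything falls off the work surface, if the arm or the gripper's body presses on something with over 40 N, if the wrist force passes 120 N, or if a joint passes its speed limit or range.

## Working session

There is one attempt and no reset: what is moved stays moved. The work goes in short steps, Python scripts to look and compute and a tool call to move; the robot and the scene stay as the last step left them, time stands still between calls to the robot, and variables do not carry over. Pictures are saved under pics/ and viewed, at most 14 in all, crops included, and the job is handed in when it is done.

Besides the shell and the picture viewer there is one more tool, called as name(argument=value, ...), one argument or row to a line, values as JSON. carry_out: Moves the arm, as the interface text tells. Its arguments: {"type":"object","properties":{"rows":{"type":"array"},"force":{"type":"number"}},"required":["rows"]}

```bash
mkdir -p pics; python3 - <<'E'
from station import *
import cv2,numpy as np
s=get_obs();print(s)
for n in("top","scene"):
    p,d=grab_frame(n);cv2.imwrite(f"pics/{n}0.png",p[:,:,::-1]);np.savez(f"{n}0.npz",p=p,d=d)
    print(n,camera_model(n))
E
```

```text
{'time': 0.0, 'qpos': array([-1.36600963e+00,  3.42739407e-01,  1.52503889e+00,  3.70115793e-05,
        1.27540641e+00, -1.46016263e-01]), 'joint_vel': array([-2.09559331e-03,  9.59839387e-04,  2.67191759e-03,  8.18575489e-04,
        9.65471284e-05,  8.95237887e-04]), 'tau': array([-2.13426916e-03, -4.33687949e+01, -2.46014571e+01, -3.72610357e-04,
        7.95203290e-03, -2.22863946e-05]), 'position': array([ 0.18035847, -0.49262281,  0.23860966]), 'orientation': array([-3.09182480e+00, -5.47924244e-01,  1.78843962e-05]), 'force': array([0.55778204, 0.30738998, 0.54127944]), 'torque': array([-0.02653011, -0.01036776, -0.02245342]), 'grasp_force': 0.0, 'grip_width': 0.9977690637505146}
top {'camera_matrix': array([[386.07147819,   0.        , 275.29821137],
       [  0.        , 386.07147819, 209.30272512],
       [  0.        ,   0.        ,   1.        ]]), 'camera_from_world': array([[ 1.26789331e-02, -9.99916782e-01,  2.38208897e-03,
        -2.82401150e-02],
       [ 9.90980555e-01,  1.28833832e-02,  1.33385002e-01,
        -4.96047556e-01],
       [-1.33404592e-01,  6.69424328e-04,  9.91061434e-01,
        -8.42186014e-01],
       [ 0.00000000e+00,  0.00000000e+00,  0.00000000e+00,
         1.00000000e+00]])}
scene {'camera_matrix': array([[391.36706286,   0.        , 284.45917002],
       [  0.        , 391.36706286, 210.61201139],
       [  0.        ,   0.        ,   1.        ]]), 'camera_from_world': array([[ 0.81545984,  0.57862434, -0.01480291, -0.38699999],
       [-0.36952448,  0.54011765,  0.75612472,  0.13636388],
       [ 0.44550748, -0.6111193 ,  0.65426011, -1.03019347],
       [ 0.        ,  0.        ,  0.        ,  1.        ]])}
```

View pics/top0.png

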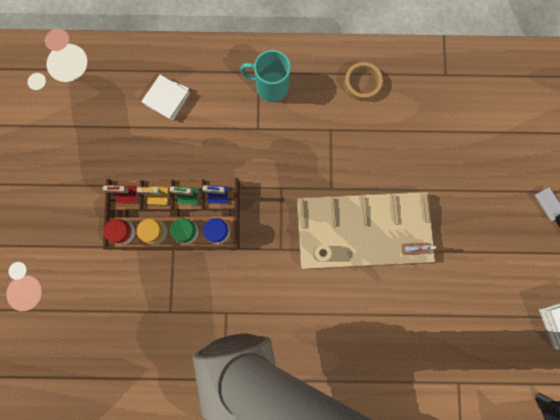

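View pics/scene0.png

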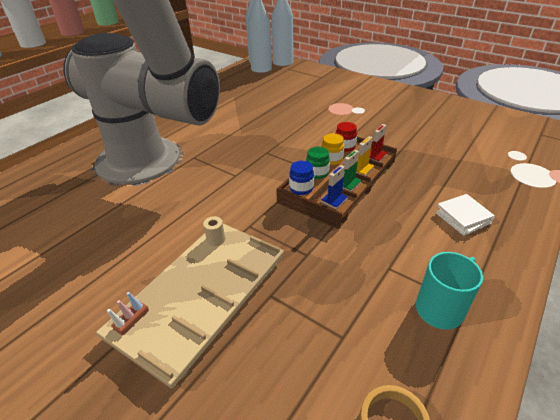

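The top view shows the drying rack on the left, around (170,215), with jars red, yellow, green, blue from the left. The kiln rack is on the right, around (366,230), with the cone pack at its right end (418,248). So red goes to the right end place (y −105), then yellow to −35, green to +35 and blue to +105.

```bash
cat > h.py <<'E'
from station import *
import cv2,numpy as np
from scipy.spatial.transform import Rotation as R
def cloud(n,d):
    m=camera_model(n);K=m["camera_matrix"];T=np.linalg.inv(m["camera_from_world"])
    v,u=np.indices(d.shape);P=np.stack([(u-K[0,2])/K[0,0]*d,-(v-K[1,2])/K[1,1]*d,-d],-1)
    W=P@T[:3,:3].T+T[:3,3];W[d<=0]=np.nan;return W
def ray(n,px,z):
    m=camera_model(n);K=m["camera_matrix"];T=np.linalg.inv(m["camera_from_world"])
    px=np.atleast_2d(px).astype(float)
    D=np.c_[(px[:,0]-K[0,2])/K[0,0],-(px[:,1]-K[1,2])/K[1,1],-np.ones(len(px))]@T[:3,:3].T
    return T[:3,3]+D*((z-T[2,3])/D[:,2])[:,None]
def rect(P):
    c,(w,h),a=cv2.minAreaRect((P[:,:2]*1000).astype(np.float32))
    if w<h: w,h,a=h,w,a+90
    return np.round(c,1),round(w,1),round(h,1),round((a-90+90)%180-90,1) # angle of long side from +y, deg
E
python3 - <<'E'
from h import *
f=np.load("top0.npz");p,d=f["p"],f["d"];W=cloud("top",d)
hsv=cv2.cvtColor(p,cv2.COLOR_RGB2HSV)
Z=W[...,2]
def comps(m,mn):
    n,l,st,c=cv2.connectedComponentsWithStats(m.astype(np.uint8))
    return [l==i for i in range(1,n) if st[i,4]>=mn]
roi=np.zeros(Z.shape,bool);roi[165:205,90:250]=1
for lo in(.085,.10):
  print("tiles z>",lo)
  for c in comps(roi&(Z>lo)&(Z<.125),10):
    P=W[c];v,u=np.nonzero(c);Q=ray("top",np.c_[u,v],.11);print(c.sum(),u.mean(),v.mean(),np.median(P[:,2]),rect(P),rect(Q))
roi[:]=0;roi[180:280,285:450]=1
m=roi&(hsv[...,0]>14)&(hsv[...,0]<30)&(hsv[...,1]<140)&(p.sum(-1)>330)
for c in comps(m,300):
    v,u=np.nonzero(c);print("slab",c.sum(),rect(ray("top",np.c_[u,v],.03)),np.nanmedian(Z[c]))
for c in comps(roi&(Z>.0355),15):
    v,u=np.nonzero(c);print("rib",c.sum(),u.mean(),v.mean(),np.median(Z[c]),rect(ray("top",np.c_[u,v],.04)),rect(W[c]))
roi[:]=0;roi[205:255,90:250]=1
for c in comps(roi&(Z>.078),100): print("jars",rect(W[c]),W[c].mean(0))
crop=cv2.resize(p[170:285,90:450,::-1],None,fx=2.2,fy=2.2,interpolation=cv2.INTER_CUBIC);cv2.imwrite("pics/crop1.png",crop)
E
```

```text
tiles z> 0.085
161 115.25465838509317 188.9751552795031 0.10887241319054042 (array([526. , 315.6]), 44.8, 10.1, 1.3) (array([524.3, 311.1]), 52.5, 12.7, 0.8)
151 148.80132450331126 190.56953642384107 0.10927826588666167 (array([523.7, 245.3]), 44.6, 10.1, -3.3) (array([521.7, 241.6]), 50.7, 13.6, -3.1)
145 181.20689655172413 190.4758620689655 0.10918299322058012 (array([525. , 176.5]), 44.0, 10.6, -4.4) (array([522.9, 174.1]), 48.6, 13.3, -4.1)
147 213.7687074829932 189.4625850340136 0.10926683405788051 (array([528.1, 107.7]), 43.3, 10.3, -3.5) (array([525.9, 106.5]), 46.7, 13.8, -4.1)
tiles z> 0.1
127 114.16535433070867 188.38582677165354 0.10945216281794712 (array([526. , 315.6]), 44.8, 10.1, 1.3) (array([525.3, 314.2]), 46.3, 10.6, 0.8)
119 147.68067226890756 189.9075630252101 0.10991833347693147 (array([523.7, 245.3]), 44.6, 10.0, -3.7) (array([523.2, 243.6]), 46.5, 10.9, -2.9)
117 180.52136752136752 189.88888888888889 0.1097000327378459 (array([525.1, 176.6]), 43.7, 10.6, -4.7) (array([524.2, 175.8]), 44.9, 11.0, -3.7)
118 213.58474576271186 188.83050847457628 0.1096642277879287
[... 840 characters left out ...]
-83.4]), 63.6, 6.1, -86.6) (array([485.8, -83.5]), 63.8, 6.0, -86.4)
rib 307 416.3159609120521 248.30618892508144 0.04562916526044014 (array([ 412.7, -341. ]), 74.0, 23.9, 4.3) (array([ 412. , -332.9]), 56.1, 23.9, 4.3)
rib 248 321.93548387096774 252.8790322580645 0.0742315381949038 (array([ 399.1, -126.6]), 37.9, 37.2, 45.2) (array([ 399.2, -123.8]), 35.1, 34.0, 17.8)
jars (array([440.7, 315.5]), 48.2, 46.4, 0.9) [0.43984029 0.3143472  0.08762532]
jars (array([441.4, 245.4]), 48.0, 47.4, 47.4) [0.44122427 0.24476884 0.08762057]
jars (array([443.1, 175.1]), 47.4, 47.1, -41.8) [0.44266073 0.17504571 0.08781663]
jars (array([444.6, 105.7]), 48.3, 47.2, -73.5) [0.44406221 0.10557537 0.08770898]
```

View pics/crop1.png

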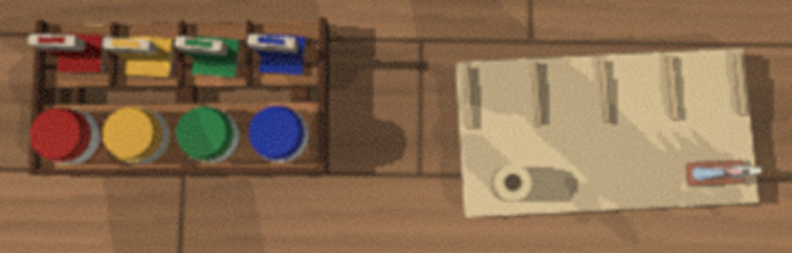

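The crop confirms the colour stripes and ribs, and the numbers fit the geometry: kiln rack centre about (495, −223) mm, yaw 3.6°.

```bash
cat >> h.py <<'E'
def plan(x,y,z,yaw):
    """mm, deg -> tool-frame shift cm and turn deg from the present pose"""
    s=get_obs();A=R.from_rotvec(s["orientation"]);a=np.radians(yaw);c,q=np.cos(a),np.sin(a)
    B=R.from_matrix(np.array([[-q,c,0],[c,q,0],[0,0,-1]]))
    t=A.inv().apply(np.array([x,y,z])/1000-s["position"])*100
    print("shift",np.round(t,2),"turn",np.round((A.inv()*B).as_rotvec(degrees=True),2),"t",round(s["time"],2))
E
python3 -c "
from h import *
plan(526,315.6,190,1)"
```

```text
shift [ 60.23 -64.02   4.97] turn [-6.00e-02 -6.00e-02 -7.09e+01] t 0.1
```

carry_out(
  rows=[
    [60.2,-64,0,0,0,-70.9,0],
    [60.2,-64,0,0,0,-70.9,0],
    [60.2,-64,0,0,0,-70.9,0],
    [60.2,-64,0,0,0,-70.9,0],
    [60.2,-64,0,0,0,-70.9,0],
    [60.2,-64,0,0,0,-70.9,0],
    [60.2,-64,0,0,0,-70.9,0],
    [60.2,-64,0,0,0,-70.9,0],
    [60.2,-64,0,0,0,-70.9,0],
    [60.2,-64,0,0,0,-70.9,0],
    [60.2,-64,0,0,0,-70.9,0],
    [60.2,-64,0,0,0,-70.9,0],
  ],
  force=40,
)

```text
time: 1.3
position: [0.4165, 0.0609, 0.2393]
orientation: [2.201, 2.241, -0.0]
force: [1.1, -1.6, 0.4]
grip_width: 0.498
grasp_force: 0.0
```

```bash
python3 -c "
from h import *
s=get_obs();print(s['position'],s['qpos'])
plan(526,315.6,190,1)"
```

```text
[0.41651477 0.06087248 0.23925941] [-3.71974480e-02  1.50245430e-01  1.78467309e+00 -2.79949098e-04
  1.20653579e+00 -5.49109956e-02]
shift [25.28 11.4   4.92] turn [0.01 0.02 0.02] t 1.3
```

carry_out(
  rows=[
    [25.3,11.4,3,0,0,0,0],
    [25.3,11.4,3,0,0,0,0],
    [25.3,11.4,3,0,0,0,0],
    [25.3,11.4,3,0,0,0,0],
    [25.3,11.4,3,0,0,0,0],
    [25.3,11.4,3,0,0,0,0],
    [25.3,11.4,3,0,0,0,0],
    [25.3,11.4,3,0,0,0,0],
    [25.3,11.4,3,0,0,0,0],
    [25.3,11.4,3,0,0,0,0],
  ],
)

```text
time: 2.3
position: [0.5258, 0.3124, 0.2097]
orientation: [2.203, 2.239, 0.0]
force: [0.1, -0.0, 1.1]
grip_width: 0.497
grasp_force: 0.0
```

```bash
python3 -c "
from h import *
plan(526,315.6,86,1.1)
p,d=grab_frame('wrist');cv2.imwrite('pics/w1.png',p[:,:,::-1])
W=cloud('wrist',d);m=(W[...,2]>.10)&(W[...,2]<.12)
n,l,st,c=cv2.connectedComponentsWithStats(m.astype(np.uint8))
for i in range(1,n):
    if st[i,4]>100: print(st[i],rect(W[l==i]))"
```

```text
shift [ 0.32  0.02 12.37] turn [ 0.02  0.01 -0.17] t 2.3
[272 174  13  53 604] (array([525.5, 318. ]), 44.0, 10.0, -0.7)
[268 248  13  47 495] (array([523.1, 247.8]), 43.9, 9.9, -2.3)
[268 310  13  42 428] (array([523.9, 179.5]), 45.4, 10.2, -4.3)
```

View pics/w1.png

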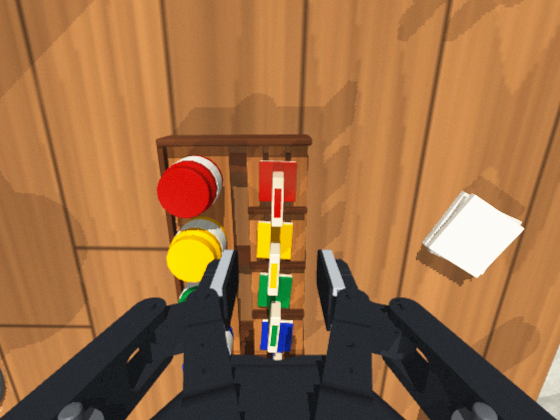

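The wrist view shows the jaws straddling the tile row, with the red tile at (278,195). Its positions match the top view to within about 2 mm.

carry_out(
  rows=[
    [0.4,0,3,0,0,0,0],
    [0.4,0,6,0,0,0,0],
    [0.4,0,9,0,0,0,0],
    [0.4,0,11,0,0,0,0],
    [0.4,0,12.4,0,0,0,0],
    [0.4,0,12.4,0,0,0,0],
    [0.4,0,12.4,0,0,0,-1],
    [0.4,0,12.4,0,0,0,-1],
    [0.4,0,12.4,0,0,0,-1],
    [0.4,0,12.4,0,0,0,-1],
    [0.4,0,12.4,0,0,0,-1],
    [0.4,0,12.4,0,0,0,-1],
  ],
)

```text
time: 3.55
position: [0.5265, 0.3179, 0.0866]
orientation: [2.201, 2.24, 0.004]
force: [0.2, -0.0, 6.7]
grip_width: 0.107
grasp_force: 43.9
```

```bash
python3 -c "
from h import *
plan(525.8,316.6,216,0.5)"
```

```text
shift [ -0.12  -0.05 -12.94] turn [ 0.14 -0.05  0.5 ] t 3.55
```

carry_out(
  rows=[
    [0,0,-1,0,0,0,-1],
    [0,0,-4,0,0,0,-1],
    [0,0,-8,0,0,0,-1],
    [0,0,-12,0,0,0,-1],
    [0,0,-13,0,0,0,-1],
    [-4,0,-13,0,0,0,-1],
    [-8,0,-13,0,0,0,-1],
    [-12,0,-13,0,0,0,-1],
    [-16,-1,-13,0,0,-2,-1],
    [-20,-1,-13,0,0,-2,-1],
    [-24,-1,-13,0,0,-2,-1],
    [-28,-1,-13,0,0,-2,-1],
  ],
)

```text
time: 4.75
position: [0.52, 0.036, 0.2151]
orientation: [-2.162, -2.279, 0.001]
force: [0.2, -0.1, -1.1]
grip_width: 0.117
grasp_force: 42.9
```

```bash
python3 -c "
from h import *
s=get_obs();print(s['position'],s['grip_width'],s['grasp_force'])
plan(501.6,-327.8,216,3.6)"
```

```text
[0.52002114 0.03599983 0.21508874] 0.11693450381678007 42.91290087858215
shift [-36.23  -3.75  -0.09] turn [-0.05 -0.   -0.59] t 4.75
```

carry_out(
  rows=[
    [-4,0,0,0,0,-0.6,-1],
    [-8,-0.8,0,0,0,-0.6,-1],
    [-12,-1.2,0,0,0,-0.6,-1],
    [-16,-1.6,0,0,0,-0.6,-1],
    [-20,-2,0,0,0,-0.6,-1],
    [-24,-2.4,0,0,0,-0.6,-1],
    [-28,-2.8,0,0,0,-0.6,-1],
    [-32,-3.3,0,0,0,-0.6,-1],
    [-35,-3.6,0,0,0,-0.6,-1],
    [-36.3,-3.8,0,0,0,-0.6,-1],
    [-36.3,-3.8,0,0,0,-0.6,-1],
    [-36.3,-3.8,0,0,0,-0.6,-1],
  ],
)

```text
time: 5.95
position: [0.5017, -0.3258, 0.215]
orientation: [-2.149, -2.289, -0.001]
force: [-0.3, 0.6, -0.6]
grip_width: 0.108
grasp_force: 42.9
```

```bash
cat >> h.py <<'E'
def look(k):
    p,d=grab_frame('wrist');cv2.imwrite(f'pics/w{k}.png',p[:,:,::-1]);W=cloud('wrist',d)
    for lo,hi,nm in((.036,.048,'rib'),(.10,.125,'tile'),(.19,.26,'held')):
        n,l,st,c=cv2.connectedComponentsWithStats(((W[...,2]>lo)&(W[...,2]<hi)).astype(np.uint8))
        for i in range(1,n):
            if st[i,4]>150: print(nm,st[i],rect(W[l==i]))
E
python3 -c "
from h import *
plan(501.6,-327.8,88,3.6);look(2)"
```

```text
shift [-2.10e-01 -1.00e-02  1.27e+01] turn [-0.04 -0.07  0.01] t 5.95
rib [242   0  72   6 375] (array([ 490.6, -153.7]), 64.9, 3.7, -86.6)
rib [244  80  67   7 464] (array([ 494.5, -221.8]), 65.0, 5.7, -86.5)
rib [247 151  62   6 367] (array([ 499.4, -290.9]), 64.8, 5.4, -86.3)
rib [182 160  27  51 622] (array([ 412.2, -331.2]), 55.1, 23.8, 4.8)
held [ 173  216  212  135 7475] (array([ 501. , -313.1]), 56.7, 54.1, -42.6)
```

View pics/w2.png

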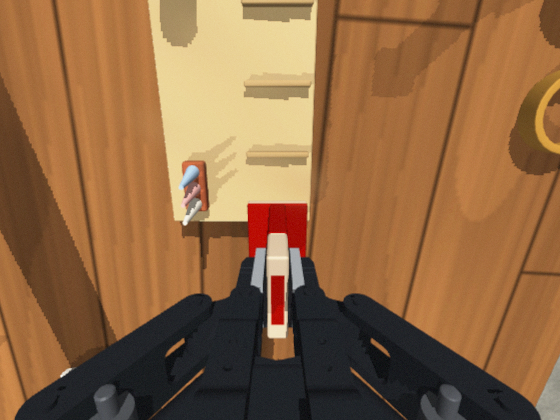

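Picture: the red tile is held at (278,290), square with the ribs, and the ribs at rows 3, 83 and 153 agree with the map. I'm lowering it now.

carry_out(
  rows=[
    [-0.2,0,3,0,0,0,-1],
    [-0.2,0,6,0,0,0,-1],
    [-0.2,0,9,0,0,0,-1],
    [-0.2,0,11,0,0,0,-1],
    [-0.2,0,12,0,0,0,-1],
    [-0.2,0,12.4,0,0,0,-1],
    [-0.2,0,12.6,0,0,0,-1],
    [-0.2,0,12.8,0,0,0,-1],
    [-0.2,0,12.8,0,0,0,-1],
    [-0.2,0,12.8,0,0,0,-1],
  ],
)

```text
time: 7.0
position: [0.5021, -0.3293, 0.088]
orientation: [2.15, 2.289, 0.0]
force: [-0.1, -0.4, -0.0]
grip_width: 0.107
grasp_force: 42.9
```

carry_out(
  rows=[
    [0,0,0.1,0,0,0,-1],
    [0,0,0.15,0,0,0,-1],
    [0,0,0.15,0,0,0,-1],
  ],
)

```text
time: 7.3
position: [0.5021, -0.3293, 0.0867]
orientation: [2.15, 2.289, -0.0]
force: [-1.3, 0.7, 4.7]
grip_width: 0.11
grasp_force: 43.7
```

Contact at 4.7 N. I'll release gently and rise.

carry_out(
  rows=[
    [0,0,0,0,0,0,-0.6],
    [0,0,0,0,0,0,-0.3],
    [0,0,0,0,0,0,0],
    [0,0,0,0,0,0,0],
    [0,0,-2,0,0,0,0],
    [0,0,-5,0,0,0,0],
    [0,0,-9,0,0,0,0],
    [0,0,-12.4,0,0,0,0],
    [0,0,-12.4,0,0,0,0],
    [0,0,-12.4,0,0,0,0],
  ],
)

```text
time: 8.3
position: [0.502, -0.3291, 0.2103]
orientation: [2.15, 2.289, 0.0]
force: [0.6, -0.2, -0.2]
grip_width: 0.497
grasp_force: 0.0
```

```bash
python3 -c "
from h import *
look(3)
plan(523.5,246,211,-3)"
```

```text
rib [243  75  69   7 471] (array([ 493.9, -221. ]), 65.7, 5.6, -86.5)
rib [246 148  63   7 388] (array([ 498.3, -291.1]), 64.6, 6.2, -86.5)
rib [180 158  27  51 661] (array([ 410.6, -331. ]), 55.2, 24.4, 3.2)
rib [ 259  166   38   40 1022] (array([ 500.9, -328.5]), 43.8, 40.0, 3.4)
tile [272 181  12  51 605] (array([ 501.1, -328.4]), 43.9, 9.7, 3.4)
held [ 121  249  118  120 4715] (array([ 463.5, -329.1]), 35.5, 26.8, -86.4)
held [ 317  249  119  121 4800] (array([ 538.4, -324.7]), 35.5, 27.3, -86.8)
shift [57.22  5.8  -0.16] turn [-0.05 -0.04  6.6 ] t 8.35
```

Red sits within about 1 mm of centre and is square. Yellow is next.

carry_out(
  rows=[
    [5,0.5,0,0,0,0,0],
    [10,1,0,0,0,1,0],
    [15,1.5,0,0,0,2,0],
    [20,2,0,0,0,3,0],
    [25,2.5,0,0,0,4,0],
    [30,3,0,0,0,5,0],
    [35,3.5,0,0,0,6,0],
    [40,4,0,0,0,6.6,0],
    [45,4.5,0,0,0,6.6,0],
    [50,5,0,0,0,6.6,0],
    [55,5.5,0,0,0,6.6,0],
    [57.2,5.8,0,0,0,6.6,0],
  ],
)

```text
time: 9.55
position: [0.5224, 0.2491, 0.2077]
orientation: [-2.274, -2.164, 0.004]
force: [-0.1, -0.9, -0.1]
grip_width: 0.503
grasp_force: 0.0
```

carry_out(
  rows=[
    [0,0,0,0,0,0,0],
    [0,0,0,0,0,0,0],
  ],
)

```text
time: 9.75
position: [0.523, 0.2454, 0.208]
orientation: [-2.277, -2.163, 0.005]
force: [0.5, -0.9, 0.0]
grip_width: 0.5
grasp_force: 0.0
```

```bash
python3 -c "
from h import *
plan(523.4,246.5,87,-3);look(4)"
```

```text
shift [ 0.14  0.07 12.1 ] turn [-0.18  0.1   0.07] t 9.75
rib [ 144   62  168   44 1774] (array([479.4, 358.6]), 161.3, 26.6, -81.9)
rib [157 144  15  44 263] (array([405.5, 273.5]), 45.7, 6.6, 1.1)
rib [247 144  65  11 407] (array([526.2, 284. ]), 65.9, 6.2, -88.8)
rib [ 260  164   38   41 1027] (array([523.5, 246.4]), 44.3, 39.8, -3.1)
rib [285 207  29   9 181] (array([544.7, 214.7]), 31.3, 6.6, -88.4)
rib [173 220  11  33 176] (array([407. , 192.4]), 39.4, 6.7, -0.6)
rib [265 223  14  37 429] (array([512. , 178.9]), 44.6, 14.9, -3.8)
rib [193 224  43  25 163] (array([451.6, 195.1]), 48.6, 15.1, 62.4)
rib [285 224  16  36 405] (array([536.3, 177.4]), 43.8, 17.1, -1.8)
rib [289 263  27   8 163] (array([546.2, 144.5]), 31.1, 7.5, -88.8)
rib [272 276  12  32 253] (array([515.3, 111. ]), 43.9, 13.7, -2.9)
rib [289 276  16  32 355] (array([538.8, 109.3]), 44.7, 18.2, -0.7)
rib [295 314  25  11 201] (array([550.5,  68.5]), 31.0, 9.9, -88.8)
rib [235 317  49  11 388] (array([489.7,  68.2]), 61.6, 9.9, -87.0)
rib [473 334  54  21 382] (array([797.6,  22.7]), 60.6, 16.6, -79.2)
tile [272 179  13  52 620] (array([523.4, 246.6]), 44.1, 10.0, -2.5)
tile [278 250  12  47 501] (array([524.3, 178.9]), 43.4, 10.0, -4.4)
tile [284 311  12  43 422] (array([527.6, 110.3]), 43.6, 10.0, -3.9)
held [ 120  249  119  122 5192] (array([485.6, 248.3]), 35.7, 27.4, 87.3)
held [ 317  249  120  123 5338] (array([560.9, 244.1]), 35.4, 28.3, 89.7)
```

carry_out(
  rows=[
    [0.1,0.1,3,0,0,0,0],
    [0.1,0.1,6,0,0,0,0],
    [0.1,0.1,9,0,0,0,0],
    [0.1,0.1,11,0,0,0,0],
    [0.1,0.1,12.1,0,0,0,0],
    [0.1,0.1,12.1,0,0,0,0],
    [0.1,0.1,12.1,0,0,0,-1],
    [0.1,0.1,12.1,0,0,0,-1],
    [0.1,0.1,12.1,0,0,0,-1],
    [0.1,0.1,12.1,0,0,0,-1],
    [0.1,0.1,12.1,0,0,0,-1],
    [0.1,0.1,12.1,0,0,0,-1],
  ],
)

```text
time: 11.0
position: [0.5254, 0.2465, 0.0896]
orientation: [2.278, 2.162, 0.002]
force: [-1.1, -1.7, 5.7]
grip_width: 0.112
grasp_force: 46.0
```

carry_out(
  rows=[
    [0,0,-1,0,0,0,-1],
    [0,0,-4,0,0,0,-1],
    [0,0,-8,0,0,0,-1],
    [0,0,-12,0,0,0,-1],
    [0,0,-13,0,0,0,-1],
    [-4,0,-13,0,0,0,-1],
    [-8,0,-13,0,0,0,-1],
    [-12,0,-13,0,0,0,-1],
    [-16,-1,-13,0,0,-2,-1],
    [-20,-1,-13,0,0,-4,-1],
    [-24,-1,-13,0,0,-6,-1],
    [-26,-1,-13,0,0,-6.6,-1],
  ],
)

```text
time: 12.2
position: [0.5005, -0.0153, 0.2183]
orientation: [-2.151, -2.289, 0.002]
force: [-0.2, -0.5, -0.8]
grip_width: 0.11
grasp_force: 44.9
```

carry_out(
  rows=[
    [0,0,0,0,0,0,-1],
  ],
)

```text
time: 12.3
position: [0.5008, -0.015, 0.2182]
orientation: [-2.154, -2.286, 0.002]
force: [0.2, -0.1, -0.9]
grip_width: 0.112
grasp_force: 44.9
```

```bash
python3 -c "
from h import *
plan(497.2,-258,216,3.6)"
```

```text
shift [-24.24  -1.8    0.23] turn [-0.08  0.02 -0.2 ] t 12.3
```

carry_out(
  rows=[
    [-4,-0.3,0,0,0,0,-1],
    [-8,-0.6,0,0,0,0,-1],
    [-12,-0.9,0,0,0,0,-1],
    [-16,-1.2,0,0,0,0,-1],
    [-20,-1.5,0,0,0,0,-1],
    [-23,-1.7,0,0,0,0,-1],
    [-24.2,-1.8,0,0,0,0,-1],
    [-24.2,-1.8,0,0,0,0,-1],
    [-24.2,-1.8,0,0,0,0,-1],
  ],
)

```text
time: 13.2
position: [0.4986, -0.2537, 0.2184]
orientation: [-2.149, -2.29, -0.001]
force: [-0.1, 0.7, -1.3]
grip_width: 0.104
grasp_force: 44.9
```

```bash
python3 -c "
from h import *
plan(497.2,-258,90,3.6)"
```

```text
shift [-0.44 -0.16 12.84] turn [-0.04 -0.08  0.04] t 13.2
```

carry_out(
  rows=[
    [-0.3,-0.1,3,0,0,0,-1],
    [-0.3,-0.1,6,0,0,0,-1],
    [-0.3,-0.1,9,0,0,0,-1],
    [-0.3,-0.1,11,0,0,0,-1],
    [-0.3,-0.1,12,0,0,0,-1],
    [-0.3,-0.1,12.4,0,0,0,-1],
    [-0.3,-0.1,12.6,0,0,0,-1],
    [-0.3,-0.1,12.7,0,0,0,-1],
    [-0.3,-0.1,12.7,0,0,0,-1],
  ],
)

```text
time: 14.1
position: [0.4981, -0.2586, 0.0926]
orientation: [2.149, 2.289, 0.0]
force: [0.1, -0.7, -0.5]
grip_width: 0.112
grasp_force: 44.9
```

carry_out(
  rows=[
    [0,0,0.1,0,0,0,-1],
    [0,0,0.2,0,0,0,-1],
    [0,0,0.3,0,0,0,-1],
    [0,0,0.3,0,0,0,-1],
  ],
)

```text
time: 14.5
position: [0.4979, -0.2587, 0.0896]
orientation: [2.15, 2.289, -0.0]
force: [-1.9, 0.7, 5.4]
grip_width: 0.108
grasp_force: 45.9
```

Contact. Release, rise, and go toward green.

carry_out(
  rows=[
    [0,0,0,0,0,0,-0.6],
    [0,0,0,0,0,0,-0.3],
    [0,0,0,0,0,0,0],
    [0,0,0,0,0,0,0],
    [0,0,-2,0,0,0,0],
    [0,0,-5,0,0,0,0],
    [0,0,-9,0,0,0,0],
    [0,0,-12,0,0,0,0],
    [0,0,-12,0,0,0,0],
    [0,0,-12,0,0,0,0],
  ],
)

```text
time: 15.5
position: [0.4977, -0.2584, 0.209]
orientation: [2.15, 2.289, 0.0]
force: [-0.8, 0.0, 0.1]
grip_width: 0.497
grasp_force: 0.0
```

```bash
python3 -c "
from h import *
look(5)
plan(524.5,178,210,-4.3)"
```

```text
rib [243  76  68   7 471] (array([ 489.3, -151.4]), 64.6, 5.6, -86.4)
rib [245 149  64   7 392] (array([ 493.5, -221.3]), 65.5, 6.2, -86.6)
rib [ 259  166   38   40 1038] (array([ 496.7, -257.6]), 44.0, 39.9, 3.2)
rib [186 221  26  46 529] (array([ 410.7, -330.6]), 55.1, 24.3, 3.4)
rib [260 228  13  35 425] (array([ 487.9, -329.3]), 43.9, 14.0, 3.0)
rib [279 228  16  35 421] (array([ 512.5, -327.9]), 44.1, 17.1, 6.5)
tile [272 181  12  51 604] (array([ 496.8, -257.6]), 43.3, 9.6, 3.7)
tile [272 255  11  46 491] (array([ 500.7, -328.6]), 44.1, 9.5, 3.7)
held [ 119  249  120  122 5422] (array([ 459.3, -258.7]), 35.7, 27.3, -88.1)
held [ 317  249  122  122 5475] (array([ 534.5, -253.9]), 35.8, 26.9, -86.0)
shift [43.35  5.45 -0.18] turn [-0.06 -0.04  7.9 ] t 15.55
```

Yellow is centred too, with its neighbour undisturbed.

carry_out(
  rows=[
    [4,0.5,0,0,0,1,0],
    [8,1,0,0,0,2,0],
    [12,1.5,0,0,0,3,0],
    [16,2,0,0,0,4,0],
    [20,2.5,0,0,0,5,0],
    [24,3,0,0,0,6,0],
    [28,3.5,0,0,0,7,0],
    [32,4,0,0,0,7.9,0],
    [36,4.5,0,0,0,7.9,0],
    [40,5,0,0,0,7.9,0],
    [43.4,5.5,0,0,0,7.9,0],
    [43.4,5.5,0,0,0,7.9,0],
  ],
)

```text
time: 16.75
position: [0.5243, 0.1818, 0.2068]
orientation: [-2.297, -2.14, 0.003]
force: [-0.7, -0.7, -0.6]
grip_width: 0.498
grasp_force: 0.0
```

carry_out(
  rows=[
    [0,0,0,0,0,0,0],
    [0,0,0,0,0,0,0],
  ],
)

```text
time: 16.95
position: [0.5249, 0.1773, 0.2078]
orientation: [-2.303, -2.135, 0.003]
force: [0.4, 0.2, 0.3]
grip_width: 0.5
grasp_force: 0.0
```

```bash
python3 -c "
from h import *
plan(524.5,178,87,-4.3);look(6)" | grep -v rib
```

```text
shift [ 0.08 -0.02 12.08] turn [-0.11  0.06 -0.04] t 16.95
tile [271 179  13  52 596] (array([524.3, 179. ]), 43.3, 10.3, -4.3)
tile [281 251  11  47 500] (array([527.3, 109.9]), 44.4, 9.4, -4.1)
tile [515 322  45  59 310] (array([785.8, -12.5]), 80.3, 44.5, 12.7)
held [ 118  249  121  123 5375] (array([487.6, 181.5]), 35.8, 27.6, 86.0)
held [ 317  249  121  124 5436] (array([562.5, 176. ]), 35.5, 27.4, 87.0)
```

carry_out(
  rows=[
    [0.1,0,3,0,0,0,0],
    [0.1,0,6,0,0,0,0],
    [0.1,0,9,0,0,0,0],
    [0.1,0,11,0,0,0,0],
    [0.1,0,12.1,0,0,0,0],
    [0.1,0,12.1,0,0,0,0],
    [0.1,0,12.1,0,0,0,-1],
    [0.1,0,12.1,0,0,0,-1],
    [0.1,0,12.1,0,0,0,-1],
    [0.1,0,12.1,0,0,0,-1],
    [0.1,0,12.1,0,0,0,-1],
    [0.1,0,12.1,0,0,0,-1],
  ],
)

```text
time: 18.2
position: [0.526, 0.1794, 0.0886]
orientation: [2.302, 2.136, 0.002]
force: [-0.5, 1.0, 5.6]
grip_width: 0.103
grasp_force: 44.5
```

carry_out(
  rows=[
    [0,0,-1,0,0,0,-1],
    [0,0,-4,0,0,0,-1],
    [0,0,-8,0,0,0,-1],
    [0,0,-12,0,0,0,-1],
    [0,0,-13,0,0,0,-1],
    [-4,-0.5,-13,0,0,-1,-1],
    [-8,-1,-13,0,0,-2,-1],
    [-12,-1.5,-13,0,0,-4,-1],
    [-16,-2,-13,0,0,-6,-1],
    [-20,-2.5,-13,0,0,-7.9,-1],
    [-20,-2.5,-13,0,0,-7.9,-1],
    [-20,-2.5,-13,0,0,-7.9,-1],
  ],
)

```text
time: 19.4
position: [0.4851, -0.0189, 0.2175]
orientation: [-2.153, -2.287, 0.0]
force: [0.9, 0.3, -1.0]
grip_width: 0.105
grasp_force: 43.5
```

```bash
python3 -c "
from h import *
plan(492.8,-188.1,216,3.6)"
```

```text
shift [-16.93  -0.25   0.15] turn [-0.05 -0.03 -0.15] t 19.4
```

carry_out(
  rows=[
    [-4,0,0,0,0,0,-1],
    [-8,-0.1,0,0,0,0,-1],
    [-12,-0.2,0,0,0,0,-1],
    [-15,-0.3,0,0,0,0,-1],
    [-16.9,-0.3,0,0,0,0,-1],
    [-16.9,-0.3,0,0,0,0,-1],
    [-16.9,-0.3,0,0,0,0,-1],
    [-16.9,-0.3,0,0,0,0,-1],
  ],
)

```text
time: 20.2
position: [0.4933, -0.1855, 0.2176]
orientation: [-2.148, -2.291, -0.0]
force: [0.9, -0.0, -1.7]
grip_width: 0.11
grasp_force: 43.5
```

```bash
python3 -c "
from h import *
plan(492.8,-188.1,90,3.6)"
```

```text
shift [-0.26 -0.06 12.76] turn [-0.02 -0.04  0.1 ] t 20.2
```

carry_out(
  rows=[
    [-0.1,0,3,0,0,0,-1],
    [-0.1,0,6,0,0,0,-1],
    [-0.1,0,9,0,0,0,-1],
    [-0.1,0,11,0,0,0,-1],
    [-0.1,0,12,0,0,0,-1],
    [-0.1,0,12.4,0,0,0,-1],
    [-0.1,0,12.6,0,0,0,-1],
    [-0.1,0,12.8,0,0,0,-1],
    [-0.1,0,12.9,0,0,0,-1],
    [-0.1,0,12.9,0,0,0,-1],
  ],
)

```text
time: 21.2
position: [0.4934, -0.1883, 0.0893]
orientation: [2.15, 2.289, 0.0]
force: [-0.0, 0.7, -0.4]
grip_width: 0.11
grasp_force: 43.5
```

carry_out(
  rows=[
    [0,0,0.1,0,0,0,-1],
    [0,0,0.1,0,0,0,-1],
  ],
)

```text
time: 21.4
position: [0.4935, -0.1884, 0.0886]
orientation: [2.15, 2.289, 0.0]
force: [-0.7, 1.4, 4.7]
grip_width: 0.109
grasp_force: 44.3
```

carry_out(
  rows=[
    [0,0,0,0,0,0,-0.6],
    [0,0,0,0,0,0,-0.3],
    [0,0,0,0,0,0,0],
    [0,0,0,0,0,0,0],
    [0,0,-2,0,0,0,0],
    [0,0,-5,0,0,0,0],
    [0,0,-9,0,0,0,0],
    [0,0,-12,0,0,0,0],
    [0,0,-12,0,0,0,0],
    [0,0,-12,0,0,0,0],
  ],
)

```text
time: 22.4
position: [0.4932, -0.1882, 0.208]
orientation: [2.15, 2.289, 0.0]
force: [-0.4, 0.1, -0.7]
grip_width: 0.5
grasp_force: 0.0
```

```bash
python3 -c "
from h import *
look(7)
plan(527.8,109,210,-4)"
```

```text
rib [243  77  69   7 468] (array([485.2, -82.2]), 65.3, 5.4, -86.5)
rib [245 150  64   6 378] (array([ 489. , -151.3]), 65.4, 5.4, -86.4)
rib [ 259  167   38   40 1044] (array([ 492.3, -188.3]), 43.6, 40.0, 3.7)
rib [260 228  13  35 422] (array([ 483.4, -258.6]), 44.1, 13.7, 3.2)
rib [283 228  13  35 416] (array([ 509.7, -257.1]), 43.4, 13.8, 3.3)
rib [261 282  12  31 349] (array([ 487.5, -329.4]), 43.8, 13.5, 3.2)
rib [282 282  12  31 344] (array([ 513.2, -327.8]), 44.5, 13.7, 4.5)
tile [272 182  12  52 605] (array([ 492.3, -188.6]), 44.0, 9.6, 3.7)
tile [273 255  11  46 478] (array([ 497.1, -257.7]), 44.5, 9.4, 3.4)
tile [273 318  10  41 402] (array([ 501. , -328.2]), 44.4, 9.2, 3.7)
held [ 117  249  122  124 5692] (array([ 454.8, -188.5]), 35.6, 26.9, -86.8)
held [ 317  249  123  125 5715] (array([ 530.1, -183.9]), 35.8, 27.1, -85.4)
shift [29.42  5.37 -0.29] turn [-0.06 -0.03  7.6 ] t 22.45
```

Green is centred. Blue is last.

carry_out(
  rows=[
    [4,0.7,0,0,0,1,0],
    [8,1.4,0,0,0,2,0],
    [12,2.1,0,0,0,3,0],
    [16,2.8,0,0,0,4,0],
    [20,3.5,0,0,0,6,0],
    [24,4.2,0,0,0,7.6,0],
    [27,5,0,0,0,7.6,0],
    [29.4,5.4,0,0,0,7.6,0],
    [29.4,5.4,0,0,0,7.6,0],
    [29.4,5.4,0,0,0,7.6,0],
    [29.4,5.4,0,0,0,7.6,0],
  ],
)

```text
time: 23.55
position: [0.5282, 0.1078, 0.2069]
orientation: [-2.298, -2.141, 0.003]
force: [0.6, -0.5, -0.0]
grip_width: 0.498
grasp_force: 0.0
```

```bash
python3 -c "
from h import *
plan(527.6,109.3,87,-4);look(8)" | grep -v rib
```

```text
shift [ 0.16 -0.05 11.99] turn [-0.1   0.04 -0.04] t 23.55
tile [271 179  13  52 604] (array([527.6, 110. ]), 43.6, 10.2, -4.0)
tile [525 267  35  65 307] (array([779.8, -13.9]), 78.4, 32.3, 13.3)
held [ 116  249  123  126 5644] (array([490.5, 112. ]), 36.1, 27.1, 85.2)
held [ 317  249  124  125 5680] (array([566. , 106.8]), 36.8, 26.9, 86.0)
```

carry_out(
  rows=[
    [0.2,0,3,0,0,0,0],
    [0.2,0,6,0,0,0,0],
    [0.2,0,9,0,0,0,0],
    [0.2,0,11,0,0,0,0],
    [0.2,0,12,0,0,0,0],
    [0.2,0,12,0,0,0,0],
    [0.2,0,12,0,0,0,-1],
    [0.2,0,12,0,0,0,-1],
    [0.2,0,12,0,0,0,-1],
    [0.2,0,12,0,0,0,-1],
    [0.2,0,12,0,0,0,-1],
    [0.2,0,12,0,0,0,-1],
  ],
)

```text
time: 24.8
position: [0.5293, 0.1106, 0.0887]
orientation: [2.297, 2.142, 0.002]
force: [-1.5, -1.4, 6.4]
grip_width: 0.11
grasp_force: 45.3
```

carry_out(
  rows=[
    [0,0,-1,0,0,0,-1],
    [0,0,-4,0,0,0,-1],
    [0,0,-8,0,0,0,-1],
    [0,0,-12,0,0,0,-1],
    [0,0,-13,0,0,0,-1],
    [-4,-0.7,-13,0,0,-1,-1],
    [-8,-1.4,-13,0,0,-3,-1],
    [-12,-2.1,-13,0,0,-5,-1],
    [-16,-2.8,-13,0,0,-7,-1],
    [-18,-3.2,-13,0,0,-7.6,-1],
    [-18,-3.2,-13,0,0,-7.6,-1],
    [-18,-3.2,-13,0,0,-7.6,-1],
  ],
)

```text
time: 26.0
position: [0.484, -0.0666, 0.2174]
orientation: [-2.152, -2.288, 0.0]
force: [-0.0, -0.6, -0.5]
grip_width: 0.11
grasp_force: 44.2
```

```bash
python3 -c "
from h import *
plan(488.4,-118.3,216,3.6)"
```

```text
shift [-5.19  0.12  0.14] turn [-0.04 -0.04 -0.08] t 26.0
```

carry_out(
  rows=[
    [-3,0,0,0,0,0,-1],
    [-5.1,0.1,0,0,0,0,-1],
    [-5.1,0.1,0,0,0,0,-1],
    [-5.1,0.1,0,0,0,0,-1],
    [-5.1,0.1,0,0,0,0,-1],
  ],
)

```text
time: 26.5
position: [0.4885, -0.1161, 0.2176]
orientation: [-2.148, -2.291, -0.0]
force: [0.1, -0.4, -1.3]
grip_width: 0.108
grasp_force: 44.2
```

```bash
python3 -c "
from h import *
plan(488.4,-118.3,89,3.6)"
```

```text
shift [-2.200e-01 -1.000e-02  1.286e+01] turn [-0.03 -0.04  0.08] t 26.5
```

carry_out(
  rows=[
    [-0.1,0,3,0,0,0,-1],
    [-0.1,0,6,0,0,0,-1],
    [-0.1,0,9,0,0,0,-1],
    [-0.1,0,11,0,0,0,-1],
    [-0.1,0,12,0,0,0,-1],
    [-0.1,0,12.4,0,0,0,-1],
    [-0.1,0,12.6,0,0,0,-1],
    [-0.1,0,12.8,0,0,0,-1],
    [-0.1,0,12.9,0,0,0,-1],
    [-0.1,0,13,0,0,0,-1],
    [-0.1,0,13,0,0,0,-1],
  ],
)

```text
time: 27.6
position: [0.489, -0.1188, 0.0887]
orientation: [2.15, 2.289, 0.001]
force: [0.1, -0.0, 4.4]
grip_width: 0.106
grasp_force: 44.9
```

carry_out(
  rows=[
    [0,0,0,0,0,0,-0.6],
    [0,0,0,0,0,0,-0.3],
    [0,0,0,0,0,0,0],
    [0,0,0,0,0,0,0],
    [0,0,-2,0,0,0,0],
    [0,0,-5,0,0,0,0],
    [0,0,-9,0,0,0,0],
    [0,0,-12,0,0,0,0],
    [0,0,-12,0,0,0,0],
    [0,0,-12,0,0,0,0],
  ],
)

```text
time: 28.6
position: [0.4885, -0.1185, 0.208]
orientation: [2.15, 2.29, 0.0]
force: [0.3, 0.0, -1.5]
grip_width: 0.5
grasp_force: 0.0
```

```bash
python3 -c "
from h import *
look(9)
p,d=grab_frame('scene');cv2.imwrite('pics/scene9.png',p[:,:,::-1])" | grep -v held
```

```text
rib [246 150  63   6 377] (array([484.8, -81.7]), 64.2, 5.6, -86.5)
rib [ 259  168   38   39 1019] (array([ 487.8, -119.1]), 43.8, 39.7, 4.6)
rib [261 228  13  35 426] (array([ 479.8, -189.1]), 43.7, 13.8, 2.6)
rib [283 228  13  35 422] (array([ 505.2, -187.4]), 43.4, 14.0, 4.2)
rib [262 281  12  31 352] (array([ 483.9, -258.2]), 43.9, 13.8, 3.2)
rib [283 281  12  31 335] (array([ 509.7, -256.5]), 44.2, 13.1, 1.7)
rib [262 328  11  28 271] (array([ 487. , -328.7]), 42.6, 12.9, 3.3)
rib [283 328  11  28 274] (array([ 514.2, -326.9]), 43.2, 12.9, 3.9)
tile [272 182  12  52 601] (array([ 487.6, -119.1]), 43.7, 9.6, 3.7)
tile [273 255  11  46 495] (array([ 492.4, -188.3]), 44.0, 9.5, 3.8)
tile [273 316  10  42 406] (array([ 496.2, -256.8]), 43.8, 9.2, 3.7)
```

View pics/scene9.png

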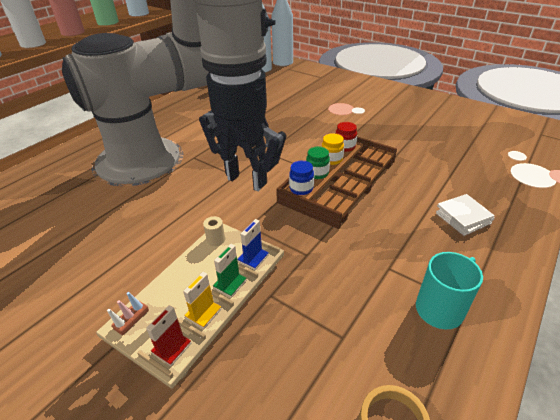

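The scene picture shows all four tiles upright in their places: red (168,335) by the cone pack, then yellow (203,300), green (229,272) and blue (253,245). The gripper is clear above them.

```bash
python3 -c "
from station import *
print(finish_job())"
```

```text
the job is handed in; nothing more can be done
None
```

All four tiles stand upright on the kiln rack in order from the cone pack: red, yellow, green, blue. Each measured within about 2 mm of its place's centre and square to the ribs, and the job was handed in at about 29 s; no verdict came back.

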